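# Scoop and strike off three battery cells for the charging cradle

## Task

Take the red-handled scoop by its handle, slide it under the heap of five green battery cells in the blue bin and lift the whole heap with it, then draw the scoop out under the bin's strike bar so that the bar knocks the two top cells back into the bin and a level layer of three stays on the scoop. Lower those three cells with the scoop onto the rails of the black charging cradle, draw the empty scoop out below them and set it down upright and flat on the table, clear of bin and cradle. Do not touch the cells with the gripper, drop none on the table, and leave the other things where they are.

Things in the scene. Friction and masses are not known exactly. Their poses are not given: they have to be found in the camera images.
- scoop: aluminium scoop with red handle, 0.16 kg, 197 mm long. x points from handle to lip, z up; origin on the flat underside, mid width, at the inner face of the pocket's back wall (x=0). Handle: red bar x=-125 to -21 mm, 20 mm wide, z=20 to 42 mm. Rest foot 30 mm wide under it at x=-121 to -111.
- scoop_grip (a point): in the red handle, at x=-60, z=31 mm of the scoop's frame; grasp here from above across the 20 mm width (scoop y)
- scoop_lip (a point): on the top edge of the scoop's front lip, at x=70.5, z=15 mm of the scoop's frame. Pocket: floor 3 mm thick, 36 mm wide, x=0 to 69 mm, open at both sides (the cells stick out); lip 3 mm thick (x=69 to 72); back wall x=-12 to 0, 26 mm high
- scoop_shoulder (a point): middle of the front face of the scoop's shoulder plate (64 mm wide, 26 mm high, 4 mm thick), at x=-12, z=13 mm of its frame. With the scoop fully in, it butts against the front ends of the bin's rails; in the cradle it stays 4 mm in front of the rails (do not lower it onto them)
- bin: fixed blue bin with five cells, mouth towards the robot. x points into it, z up; origin on the table, mid width; with the scoop fully in, x and y match the scoop's frame. Base plate 4 mm thick, 84 mm wide, x=-12 to 88 mm. Side walls |y|=39 to 43 mm, 66 mm high, posts of 90 mm at the mouth. Any scoop height fits whose underside is above 4 and lip below 30 mm
- bin_rails (a point): midway between the bin's two rails, level with their tops: bin x=34, z=30 mm. Rails along x at |y|=22 to 40 mm, gap 44 mm, open at the front. Cells lie across them between front stops (x=-12 to 1.5 mm, top z=38) and back stops (x=67.5 to 88, top z=76), which stand on the rails only. Cells leave over the front stops once their underside (the scoop's floor) is above z=38 mm
- strike_bar: steel bar with yellow stripe across the bin's mouth; origin mid lower edge, at bin x=-5, z=68.5 mm; 6 mm thick (x), 82 mm long (y), 18 mm high. To strike: scoop underside at z=41 mm (+-2.5), its back wall 1.5 mm below the bar; bottom cells then pass 3.5 mm below it, top cells meet it just below their middle
- cradle: fixed black charging cradle, grey rails, empty, open front towards the robot. Axes, origin, rails (tops z=30 mm, |y|=22 to 40, gap 44) and 4 mm base as for the bin, but x=-8 to 88; no walls, no bar. Stops on the rails only, tops z=38 mm: front x=-8 to -4, back x=73 to 88 mm. Lower the load where the scoop's x and y match the cradle's (+-3 mm)
- cell_0: green battery cell with a white band at the +y end, cylinder 21 mm diameter, 70 mm long, about 50 g; origin at its centre, axis along its y. At the start in the bin, across the rails: bottom layer of three (axis at z=40.5 mm)
- cell_1: green battery cell with a white band at the +y end, cylinder 21 mm diameter, 70 mm long, about 50 g; origin at its centre, axis along its y. At the start in the bin, across the rails: bottom layer of three (axis at z=40.5 mm)
- cell_2: green battery cell with a white band at the +y end, cylinder 21 mm diameter, 70 mm long, about 50 g; origin at its centre, axis along its y. At the start in the bin, across the rails: bottom layer of three (axis at z=40.5 mm)
- cell_3: green battery cell with a white band at the +y end, cylinder 21 mm diameter, 70 mm long, about 50 g; origin at its centre, axis along its y. At the start in the bin, across the rails: one of the two heaped on top, in the hollows of the bottom layer
- cell_4: green battery cell with a white band at the +y end, cylinder 21 mm diameter, 70 mm long, about 50 g; origin at its centre, axis along its y. At the start in the bin, across the rails: one of the two heaped on top, in the hollows of the bottom layer
- heatsink: loose bystander, to be left alone; origin at the centre of its underside: small black finned heat sink, 42 x 30 x 23 mm, beyond the scoop
- blue_tape: loose bystander, to be left alone; origin at the centre of its underside: roll of blue tape, 68 x 67 x 19 mm, at the left
- marker: loose bystander, to be left alone; origin at the centre of its underside: black and red marker pen, 127 mm long, at the left
- board_green: loose bystander, to be left alone; origin at the centre of its underside: green circuit board, 64 x 93 x 19 mm, at the left
- notepad: loose bystander, to be left alone; origin at the centre of its underside: white notepad, 126 x 88 x 10 mm, at the right front
- milky_jar: loose bystander, to be left alone; origin at the centre of its underside: milky lidded jar, 61 mm diameter, 54 mm high, at the right back
- ipa_bottle: loose bystander, to be left alone; origin at the centre of its underside: white bottle with a red cap and spout, 40 mm diameter, 115 mm high, at the left back
Mind the look-alikes: they are no part of the job. There is more than one size of the cradle; the one meant has the size given above.

How it is judged:
By the outcome, as a careful person would: the job done as asked, in the order asked, and still so for the second after the job is handed in, with the robot touching nothing.
It also fails if it takes over 58 s, if anything falls off the work surface, if the arm or the gripper's body presses on something with over 40 N, if the wrist force passes 120 N, or if a joint passes its speed limit or range.

## Robot

A 7-joint arm with a two-finger parallel gripper is mounted at the origin on a cart in front of the work surface, level with it; the furniture and walls round the work are solid. World frame = base frame: x ahead of the robot, y to its left, z up, the work surface at z = 0. Lengths are in m, angles in rad, forces in N, time in s.
With the tool pointing down it reaches from about 0.4 to 0.875 m from the base axis. Payload 19.3 kg.
Tool frame: the origin (TCP) lies where the fingers leave the gripper's body, on its centre line; the fingertips stand bot.tip_reach ahead of it and the grasp point (between the pads) lies 54 mm ahead of it (bot.tip_reach is the distance from the TCP to the fingertips, in m); z points along the fingers, y is the line along which they close (so a half turn about z gives the same grasp; the last joint's range is limited). The gripper opens to 85 mm and grips with 20 to 120 N. Pads are 22 mm wide; open, the fingers measure 114 mm over their backs; the gripper's body (76 mm by 85 mm) begins 54 mm behind the grasp point. The pads swing forward as they close: fully open they stand 13 mm farther back than shut.
Start: joints at [-1.301, 0.521, -0.036, 1.599, 0.021, 1.021, -0.113], TCP at [0.208, 0.589, 0.304] pointing down, gripper open.
Joint ranges: [-2.91, 2.91], [-0.3, 2.13], [-1.5, 1.42], [0.17, 2.43], [-1.26, 4.41], [0.16, 1.93], [-2.52, 2.52]. Speed limits (rad/s): [1.89, 1.89, 2.39, 2.39, 3.01, 3.01, 3.01].

## Interface

Orientations are given as [roll, pitch, yaw] about the fixed x, y, z axes, in that order (R = Rz(yaw) Ry(pitch) Rx(roll)).
In Python, from workcell import bot gives the robot as it stands. The module is installed in compiled form; this text tells all that it offers.
- The arm moves only by the shell command python3 -m jog 'ROWS' [FORCE]. ROWS is JSON, a list that holds one entry, the list of rows, each a list of 7 numbers: the shift along the tool's x, y, z in mm, then the turn, a rotation vector about the tool's x, y, z in rad, then the opening, from 0 (shut) to 1 (fully open). In form: [[[tx, ty, tz, wx, wy, wz, fingers], ...]]. A call has 1 to 5 rows; each row shifts and turns the commanded pose from where the row before left it, along the tool's axes as they then stand; what a row does not reach is not made up. A row lasts 1/10 s, in which the tool goes at most 50 mm and 8.59 degrees, less where a joint would pass 70% of its speed; a pose out of reach is approached as far as the arm can. A call is refused whole if a number of a shift passes 50 or a number of a turn 0.15, either way. A call with a gripper value outside its range is refused whole. The fingers move at their own pace and stop on an object; FORCE is the grip in N (left out, the last holds). Time passes only in rows, so rows that do not move let the fingers close. It gives the time, the measured TCP pose, the force, the opening and the grip force at its end, in the units of the state.
- bot.observe(): the state, without advancing time (a new reading comes with each control period).
- bot.grab_frame(name): name is "side" or "top" or "wrist"; returns a dict with "img" (420x560x3 uint8, red, green, blue), "intrinsics" (3x3 intrinsics, pixels), "R" (3x3) and "t" (3): a world point X has camera coordinates R X + t; the wrist camera has in their place "tool_from_camera" (4x4, takes a point from camera to tool coordinates, whose origin is the TCP and whose axes are the flange's). Camera axes: x right, y down, z forward; pixel columns grow to the right and rows downward; lengths in m; the calibration is good to about 2 mm. The wrist camera is an equidistant fisheye: a pixel r from the principal point sees the ray r / f radians off the axis. A picture is of the moment at which its call begins: read the wrist's pose just before it. There is no depth.
- bot.job_done(): hands the job in; it is judged then, once.
Trained networks look in a picture, given as the dict that the camera call returned (one of the last four; its "shot" number tells which), for a name from the list of things; names that differ only in an ending like _2 or _b are one class to them, and where a whole thing is asked for, a point or a joint stands for the part that bears it (a point fixed in the world has none). Each returns a list of dicts, best first, with "conf" (0 to 1); they miss things now and then, are a little off and sometimes report something else, mostly with a low value. They report only what shows in the picture. A call takes as long as a camera call. They do not tell look-alikes from the thing itself.
- bot.trace(query, picture): "region" (420x560 bool, what is visible of it).
- bot.spot_point(query, picture): "xyz" ([x, y, z] in m, in world coordinates, good to about 4 mm: a listed point, or the origin of a listed thing).
The state is a dict: "clock": time; "qpos": joint angles; "qd": joint speeds; "joint_efforts": joint torques, N m; "position": TCP position; "tool_rot": TCP orientation; "force": force on the tool from outside, world axes, zero at the start; "moment": the same for the moment, N m; "grip_width": finger opening in m; "finger_force": force on a finger pad.
Only numpy, scipy, OpenCV 4.12 (cv2) and the standard library are available. Lean on these libraries where they do the work, as an engineer would, in place of code of your own. Each camera call takes 0.05 s, during which the arm holds its last target. There are 200 camera calls.

## Working session

There is one attempt and no reset: what is moved stays moved. The work goes in short steps, Python scripts to look and compute and a shell command to move; the robot and the scene stay as the last step left them, time stands still between calls to the robot, and variables do not carry over. Pictures are saved under pics/ and viewed, at most 10 in all, crops included, and the job is handed in when it is done.

```bash
mkdir -p pics; python3 - <<'E'
from workcell import bot
import cv2,numpy as np
s=bot.observe();print({k:np.round(v,3) for k,v in s.items()},bot.tip_reach)
for c in ["top","side"]:
    f=bot.grab_frame(c);cv2.imwrite(f"pics/{c}0.png",f["img"][:,:,::-1])
    print(c,np.round(f["intrinsics"],1).tolist(),np.round(f["R"],3).tolist(),np.round(f["t"],3))
    for q in ["scoop","scoop_grip","scoop_lip","scoop_shoulder","bin","bin_rails","strike_bar","cradle","cell_0","heatsink"]:
        print(q,[(np.round(d["xyz"],4).tolist(),round(d["conf"],2)) for d in bot.spot_point(q,f)][:5])
E
```

```text
{'clock': np.float64(0.0), 'qpos': array([-1.301,  0.522, -0.036,  1.6  ,  0.021,  1.021, -0.113]), 'qd': array([ 0.   ,  0.001, -0.001,  0.   ,  0.001, -0.001,  0.002]), 'joint_efforts': array([-1.0000e-03, -9.2712e+01,  1.9800e+00, -3.6992e+01,  1.8000e-02,
        8.0000e-03, -0.0000e+00]), 'position': array([0.208, 0.589, 0.303]), 'tool_rot': array([-3.14 ,  0.   ,  2.802]), 'force': array([-0.626, -1.091, -0.23 ]), 'moment': array([ 0.01 , -0.029,  0.017]), 'finger_force': np.float64(0.0), 'grip_width': np.float64(0.085)} 0.0726
top [[531.4, 0.0, 279.3], [0.0, 531.4, 210.1], [0.0, 0.0, 1.0]] [[0.025, -1.0, 0.013], [-0.99, -0.026, -0.14], [0.141, -0.01, -0.99]] [0.15  0.561 1.581]
scoop [([0.5232, 0.0175, -0.0014], 0.85), ([0.5876, 0.0252, 0.0125], 0.27)]
scoop_grip [([0.4599, 0.016, 0.0335], 0.57), ([0.4315, -0.323, -0.0037], 0.45)]
scoop_lip [([0.5891, 0.0266, 0.0139], 0.97)]
scoop_shoulder [([0.5046, 0.0207, 0.0084], 0.8), ([0.6502, 0.4776, 0.0019], 0.48)]
bin [([0.5976, -0.1377, -0.0008], 0.94), ([0.6512, 0.4737, 0.0024], 0.56)]
bin_rails [([0.6285, -0.141, 0.0282], 0.81)]
st
[... 484 characters left out ...]
, 0.0188, -0.0015], 0.68)]
scoop_grip [([0.4594, 0.0148, 0.0311], 0.84)]
scoop_lip [([0.588, 0.0245, 0.0118], 0.66)]
scoop_shoulder [([0.5048, 0.0203, 0.0102], 0.61), ([0.4282, -0.3237, -0.0], 0.5)]
bin [([0.5958, -0.142, -0.0025], 0.64), ([0.5942, 0.2124, -0.0009], 0.53)]
bin_rails [([0.6325, -0.1318, 0.033], 0.77)]
strike_bar [([0.5924, -0.142, 0.0692], 0.62)]
cradle [([0.4465, 0.5321, 0.0034], 0.94), ([0.4553, 0.6702, 0.0016], 0.62), ([0.5955, 0.2127, -0.002], 0.57), ([0.5193, 0.0183, 0.0024], 0.34)]
cell_0 [([0.6523, -0.1335, 0.0466], 0.59), ([0.6072, -0.1408, 0.0392], 0.55), ([0.6356, -0.1365, 0.0549], 0.47), ([0.6219, -0.1383, 0.0595], 0.41), ([0.5048, 0.02, 0.0104], 0.23)]
heatsink []
```

View pics/top0.png

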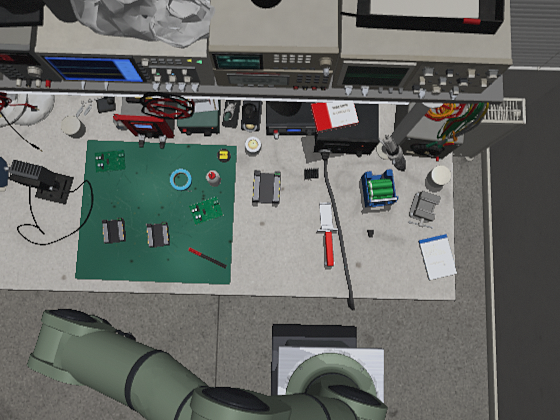

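View pics/side0.png

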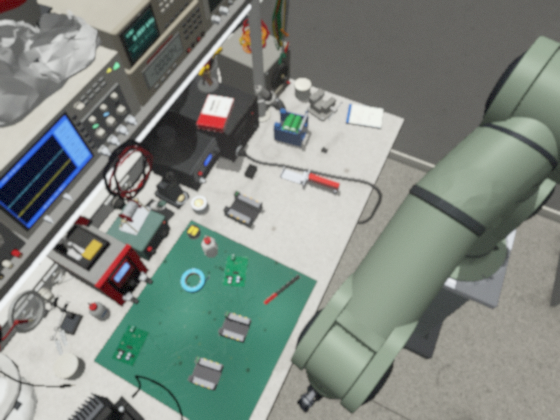

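The top view shows the scoop at about (328,240), with the heaped blue bin at (379,189). There are three cradles, at (266,187), (158,235) and (113,231). The one at (266,187) measures about 28x34 px, which at 350 px/m fits 80x96 mm. The two on the green mat are smaller, about 22x24 px. I'll confirm this in an enlarged crop and fit the poses from silhouettes.

```bash
cat > h.py <<'E'
from workcell import bot
import cv2,numpy as np
from scipy.optimize import minimize
from scipy.spatial.transform import Rotation as Ro
def rpy(a): return Ro.from_euler('xyz',a).as_matrix()
def grab(n):
    s=bot.observe(); f=bot.grab_frame(n); f["s"]=s; return f
def proj(f,X):
    K=f["intrinsics"]
    if "R" in f: C=X@f["R"].T+f["t"]; p=C[:,:2]/C[:,2:]
    else:
        T=f["tool_from_camera"]; Rt=rpy(f["s"]["tool_rot"])
        C=((X-f["s"]["position"])@Rt-T[:3,3])@T[:3,:3]
        r=np.linalg.norm(C[:,:2],axis=1); p=C[:,:2]*(np.arctan2(r,C[:,2])/r)[:,None]
    return p*[K[0,0],K[1,1]]+[K[0,2],K[1,2]]
B=lambda x0,x1,y0,y1,z0,z1:np.array([[x,y,z] for x in(x0,x1) for y in(y0,y1) for z in(z0,z1)])/1000.
M={"scoop":[B(-125,-21,-10,10,20,42),B(-121,-111,-15,15,0,20),B(-12,72,-18,18,0,3),B(69,72,-18,18,0,15),B(-12,0,-18,18,0,26),B(-16,-12,-32,32,0,26)],
"bin":[B(-12,88,-42,42,0,4),B(-12,88,39,43,0,66),B(-12,88,-43,-39,0,66),B(-12,-4,39,43,0,90),B(-12,-4,-43,-39,0,90),B(67.5,88,-40,-22,0,76),B(67.5,88,22,40,0,76),B(-8,-2,-41,41,68.5,86.5),B(0,69,-35,35,30,51),B(12,56,-35,35,50,69)],
"cradle":[B(-8,88,-42,42,0,4),B(-8,88,22,40,0,30),B(-8,88,-40,-22,0,30),B(73,88,22,40,0,38),B(73,88,-40,-22,0,38),B(-8,-4,22,40,0,38),B(-8,-4,-40,-22,0,38)]}
def render(f,name,p,z=0):
    S=4; m=np.zeros((420*S,560*S),np.uint8); c,s=np.cos(p[2]),np.sin(p[2])
    for b in M[name]:
        X=b@np.array([[c,s,0],[-s,c,0],[0,0,1]])+[p[0],p[1],z]
        cv2.fillConvexPoly(m,cv2.convexHull(np.round((proj(f,X)+.5)*S).astype(np.int32)),255)
    return cv2.resize(m,(560,420),interpolation=cv2.INTER_AREA)/255.
def fit(f,name,p0,z=0):
    tr=bot.trace(name,f); pr=render(f,name,p0,z)
    iou=lambda a,b:np.minimum(a,b).sum()/max(np.maximum(a,b).sum(),1)
    if not tr: return None
    R=max(tr,key=lambda d:iou(d["region"],pr))["region"].astype(float)
    best=None
    for dy in(-.06,0,.06):
        q=np.array(p0)+[0,0,dy]
        r=minimize(lambda u:1-iou(R,render(f,name,u*[.01,.01,.1],z)),q/[.01,.01,.1],method="Nelder-Mead",options=dict(initial_simplex=q/[.01,.01,.1]+np.array([[0,0,0],[.5,0,0],[0,.5,0],[0,0,.6]]),xatol=.005,fatol=1e-4,maxiter=120))
        if best is None or r.fun<best.fun: best=r
    return np.round(best.x*[.01,.01,.1],4),round(1-best.fun,3)
def togo(pos,yaw):
    s=bot.observe(); R=rpy(s["tool_rot"]); Rt=rpy([np.pi,0,yaw])
    print("go tool mm",np.round(R.T@(np.array(pos)-s["position"])*1e3,1),"rot",np.round(Ro.from_matrix(R.T@Rt).as_rotvec(),3),"t",round(s["clock"],2))
E
python3 - <<'E'
from h import *
f=grab("top")
for n,p in [("scoop",[.521,.02,.08]),("bin",[.597,-.14,.05]),("cradle",[.594,.21,0]),("cradle",[.449,.53,0])]: print(n,fit(f,n,p))
c=f["img"][130:290,90:450,::-1]; cv2.imwrite("pics/crop1.png",cv2.resize(c,None,fx=2.2,fy=2.2,interpolation=cv2.INTER_CUBIC))
g=grab("side")
for n,p in [("scoop",[.521,.02,.08]),("bin",[.597,-.14,.05]),("cradle",[.594,.21,0])]: print(n,fit(g,n,p))
w=grab("wrist");print(np.round(w["tool_from_camera"],3).tolist(),w["intrinsics"].tolist())
E
```

```text
scoop (array([0.5176, 0.0168, 0.0773]), np.float64(0.897))
bin (array([ 0.5959, -0.1443,  0.1433]), np.float64(0.485))
cradle (array([ 0.5926,  0.2077, -0.0173]), np.float64(0.948))
cradle (array([0.4341, 0.528 , 0.1626]), np.float64(0.557))
scoop (array([0.5169, 0.019 , 0.075 ]), np.float64(0.774))
bin (array([ 0.5936, -0.1418,  0.1664]), np.float64(0.694))
cradle (array([ 0.5917,  0.2108, -0.0411]), np.float64(0.91))
[[-0.0, -0.963, -0.269, 0.069], [1.0, -0.0, -0.0, -0.0], [0.0, -0.269, 0.963, -0.069], [0.0, 0.0, 0.0, 1.0]] [[325.19226210127806, 0.0, 283.6068398306617], [0.0, 325.19226210127806, 209.58580056587405], [0.0, 0.0, 1.0]]
```

View pics/crop1.png

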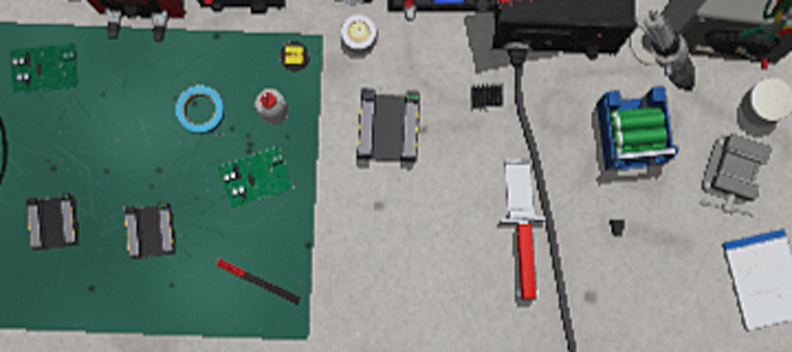

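The crop shows the large cradle at crop (388,127) and two smaller ones at (50,222) and (150,232). The model fits the large one with IoU 0.95 but a small one with only 0.56, so the large one is the target. The bin is at crop (638,130), the scoop's red handle at (527,262), and a cable runs beside the scoop at (545,200). Next I'll move above the scoop and look with the wrist camera.

```bash
python3 -m jog '[[[0,0,0,0,0,-0.14,0.6],[0,0,0,0,0,-0.14,0.6],[0,0,0,0,0,-0.137,0.6],[-20,-48,0,0,0,0,0.6],[-20,-48,0,0,0,0,0.6]]]' 60
python3 -m jog '[[[-20,-48,0,0,0,0,0.6],[-20,-48,0,0,0,0,0.6],[-20,-48,0,0,0,0,0.6],[-20,-48,0,0,0,0,0.6],[-20,-48,0,0,0,0,0.6]]]'
python3 -m jog '[[[-20,-48,0,0,0,0,0.6],[-20,-48,0,0,0,0,0.6],[-20,-48,0,0,0,0,0.6],[-20,-48,0,0,0,0,0.6],[-20,-48,0,0,0,0,0.6]]]'
python3 -m jog '[[[0,0,0,0,0,0,0.6],[0,0,0,0,0,0,0.6]]]'
cat > look.py <<'E'
from h import *
import sys
w=grab("wrist"); cv2.imwrite(sys.argv[1],w["img"][:,:,::-1])
print(w["s"]["position"].round(4),w["s"]["tool_rot"].round(4),w["s"]["qpos"].round(2))
for q in ["scoop","scoop_grip","scoop_lip","scoop_shoulder","bin","bin_rails","strike_bar","cradle","cell_0"]:
    print(q,[(np.round(d["xyz"],4).tolist(),round(d["conf"],2)) for d in bot.spot_point(q,w)][:5])
for n,p in [("scoop",[.518,.018,.077]),("bin",[.596,-.141,.12]),("cradle",[.593,.209,-.02])]: print(n,fit(w,n,p))
E
python3 look.py pics/w1.png
```

```text
clock: 2.1
position: [0.2537, 0.4993, 0.3034]
tool_rot: [-3.141, -0.0, -3.062]
force: [2.3, -0.0, -0.5]
grip_width: 0.0516
finger_force: 0.0
clock: 2.6
position: [0.368, 0.2757, 0.3042]
tool_rot: [3.141, 0.001, -3.064]
force: [1.2, 0.3, 1.2]
grip_width: 0.0512
finger_force: 0.0
clock: 3.1
position: [0.4817, 0.0528, 0.3042]
tool_rot: [3.141, 0.001, -3.064]
force: [1.1, 1.1, 0.2]
grip_width: 0.051
finger_force: 0.0
clock: 3.3
position: [0.4813, 0.0539, 0.3038]
tool_rot: [-3.142, -0.0, -3.067]
force: [-1.0, 0.7, -0.4]
grip_width: 0.0511
finger_force: 0.0
[0.4813 0.0539 0.3038] [-3.1415e+00 -1.0000e-04 -3.0669e+00] [-0.29  0.3   0.07  1.96 -0.03  0.88  1.44]
scoop [([0.5132, 0.0215, 0.0025], 0.7), ([0.428, -0.3223, 0.0017], 0.7), ([0.5938, 0.2088, -0.0008], 0.48)]
scoop_grip [([0.4545, 0.0154, 0.0318], 0.93)]
scoop_lip [([0.5898, 0.0223, 0.0141], 0.65)]
scoop_shoulder [([0.5068, 0.0145, 0.0149], 0.68), ([0.5184, 0.0217, 0.0027], 0.39)]
bin [([0.5949, -0.1443, -0.0009], 0.67), ([0.6831, 0.0705, -0.0009], 0.38), ([0.5556, 0.393, 0.0051], 0.26)]
bin_rails []
strike_bar [([0.5907, -0.1417, 0.0675], 0.7)]
cradle [([0.5943, 0.2106, -0.0041], 0.83), ([0.649, 0.4762, 0.0066], 0.54)]
cell_0 [([0.6211, -0.1379, 0.0602], 0.67), ([0.6119, -0.1386, 0.0423], 0.59)]
scoop (array([0.5176, 0.0188, 0.078 ]), np.float64(0.943))
bin (array([ 0.5958, -0.1418,  0.1233]), np.float64(0.441))
cradle (array([0.5783, 0.2052, 0.6969]), np.float64(0.298))
```

View pics/w1.png

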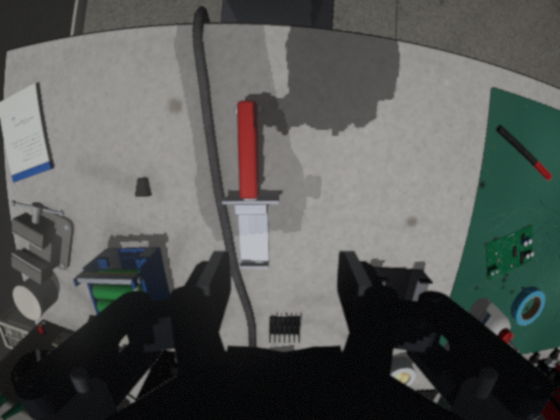

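The wrist view shows the scoop clearly: handle (248,150), lip (254,262). The cable passes its shoulder at (218,200), and the fingers partly hide the bin (125,285) and the cradle (400,290). I'll take views centred on the bin and on the cradle so that both sit between the opened fingers.

```bash
cat >> h.py <<'E'
def vis(f,p,name,bar=1):
    "bin as seen from above: cells hide part; bar 0/1"
    S=4; m=np.zeros((420*S,560*S),np.uint8); c,s=np.cos(p[2]),np.sin(p[2])
    def put(b,v):
        X=b@np.array([[c,s,0],[-s,c,0],[0,0,1]])+[p[0],p[1],0]
        cv2.fillConvexPoly(m,cv2.convexHull(np.round((proj(f,X)+.5)*S).astype(np.int32)),v)
    for b in M["bin"][:7]: put(b,255)
    a=np.linspace(0,2*np.pi,24)
    for x,z in((12,40.5),(34,40.5),(57,40.5),(23,58.5),(45,58.5)):
        put(np.array([[x+10.5*np.cos(t),y,z+10.5*np.sin(t)] for t in a for y in(-35,35)])/1e3,0)
    for b in M["bin"][1:5]: put(b,255)
    put(M["bin"][7],255*bar)
    return cv2.resize(m,(560,420),interpolation=cv2.INTER_AREA)/255.
def fitbin(f,p0):
    R=bot.trace("bin",f)
    if not R: return None
    out=[]
    for R in [r["region"].astype(float) for r in R[:2]]:
      for bar in(0,1):
        L=lambda u:1-np.minimum(R,v:=vis(f,u*[.01,.01,.1],"bin",bar)).sum()/np.maximum(R,v).sum()
        q=np.array(p0)/[.01,.01,.1]
        r=minimize(L,q,method="Nelder-Mead",options=dict(initial_simplex=q+np.array([[-.3,-.3,-.4],[.6,0,0],[0,.6,0],[0,0,.8]]),xatol=.005,fatol=1e-4,maxiter=150))
        out.append((bar,np.round(r.x*[.01,.01,.1],4).tolist(),round(1-r.fun,3)))
    return out
E
python3 -m jog '[[[16,-47,0,0,0,0,1],[16,-47,0,0,0,0,1],[16,-47,0,0,0,0,1],[16,-47,0,0,0,0,1],[0,0,0,0,0,0,1]]]'
python3 -m jog '[[[0,0,0,0,0,0,1],[0,0,0,0,0,0,1]]]'
python3 - <<'E'
from h import *
w=grab("wrist"); cv2.imwrite("pics/w2.png",w["img"][:,:,::-1])
print(w["s"]["position"])
for q in ["bin","bin_rails","strike_bar","cell_0"]:
    print(q,[(np.round(d["xyz"],4).tolist(),round(d["conf"],2)) for d in bot.spot_point(q,w)][:5])
t=bot.trace("bin",w); im=w["img"][:,:,::-1].copy()
if t: im[t[0]["region"]]=im[t[0]["region"]]//2+np.array([0,0,127],np.uint8)
cv2.imwrite("pics/w2m.png",im)
print(fitbin(w,[.596,-.142,.12])); print(fitbin(grab("top"),[.596,-.142,.12]))
for b in ("strike_bar",):
    for d in bot.trace(b,w)[:1]: print(cv2.minAreaRect(np.argwhere(d["region"])[:,::-1].astype(np.float32)))
E
python3 -m jog '[[[-4,50,0,0,0,0,1],[-4,50,0,0,0,0,1],[-4,50,0,0,0,0,1],[-4,50,0,0,0,0,1],[-4,50,0,0,0,0,1]]]'
python3 -m jog '[[[-4,50,0,0,0,0,1],[-4,50,0,0,0,0,1],[0,0,0,0,0,0,1],[0,0,0,0,0,0,1],[0,0,0,0,0,0,1]]]'
python3 - <<'E'
from h import *
w=grab("wrist"); cv2.imwrite("pics/w3.png",w["img"][:,:,::-1])
print(w["s"]["position"])
print([(np.round(d["xyz"],4).tolist(),round(d["conf"],2)) for d in bot.spot_point("cradle",w)][:3])
print(fit(w,"cradle",[.593,.209,-.02]))
print(fit(w,"scoop",[.5176,.0188,.077]))
E
```

```text
clock: 4.45
position: [0.4298, -0.1431, 0.3041]
tool_rot: [-3.14, -0.0, -3.072]
force: [-0.4, 1.6, 1.3]
grip_width: 0.085
finger_force: 0.0
clock: 4.65
position: [0.4321, -0.1367, 0.3039]
tool_rot: [3.141, 0.0, -3.063]
force: [0.7, 0.2, -0.1]
grip_width: 0.0854
finger_force: 0.0
[ 0.43209511 -0.13667123  0.30387319]
bin [([0.5954, -0.1433, -0.0009], 0.7)]
bin_rails [([0.6519, 0.3704, 0.0015], 0.53)]
strike_bar [([0.5936, -0.1432, 0.0676], 0.94)]
cell_0 [([0.6102, -0.1398, 0.042], 0.92), ([0.621, -0.1401, 0.0585], 0.77)]
[(0, [0.5961, -0.1412, 0.1304], np.float64(0.439)), (1, [0.5958, -0.1408, 0.1188], np.float64(0.651))]
[(0, [0.5955, -0.1437, 0.1306], np.float64(0.702)), (1, [0.5949, -0.1439, 0.135], np.float64(0.806)), (0, [0.593, -0.145, 0.08], np.float64(0.0)), (1, [0.593, -0.145, 0.08], np.float64(0.0))]
((267.49969482421875, 333.4875183105469), (13.44579792022705, 71.15276336669922), 88.56790161132812)
clock: 5.65
position: [0.4321, 0.1145, 0.3041]
tool_rot: [3.141, 0.001, -3.065]
force: [1.9, -0.8, 0.7]
grip_width: 0.0853
finger_force: 0.0
clock: 6.15
position: [0.4328, 0.2116, 0.3038]
tool_rot: [-3.141, -0.0, -3.065]
force: [0.1, -0.4, -0.1]
grip_width: 0.0853
finger_force: 0.0
[0.43279759 0.21159955 0.30382013]
[([0.5944, 0.2101, -0.0043], 0.97), ([0.4495, 0.5337, 0.0016], 0.61)]
(array([ 0.5921,  0.2097, -0.0234]), np.float64(0.833))
(array([0.5171, 0.0189, 0.0744]), np.float64(0.898))
```

View pics/w2m.png

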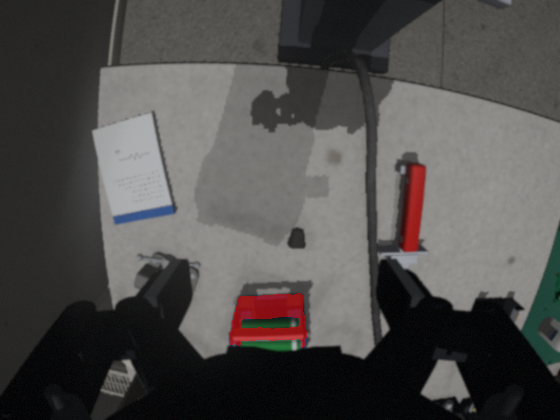

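The bin mask in red at (270,320) has the strike bar at (267,333). The fits agree on the bin at about (0.596, -0.142, yaw 0.12) and the cradle at about (0.5925, 0.2095, yaw -0.02). Now I'll grasp the scoop.

```bash
python3 -m jog '[[[-2,-50,20,0,0,0,0.45],[-2,-50,20,0,0,0,0.45],[-3,-50,20,0,0,0,0.45],[-3,-49,20,0,0,0,0.45],[0,0,0,0,0,0,0.45]]]' 
python3 -m jog '[[[0,0,40,0,0,0,0.45],[0,0,30,0,0,0,0.45],[0,0,0,0,0,0,0.45],[0,0,0,0,0,0,0.45]]]'
python3 - <<'E'
from h import *
w=grab("wrist"); cv2.imwrite("pics/w4.png",w["img"][:,:,::-1])
print(fit(w,"scoop",[.5174,.0185,.077]), [(np.round(d["xyz"],4).tolist(),round(d["conf"],2)) for d in bot.spot_point("scoop_grip",w)][:2])
togo([.4576,.0139,.085],np.pi+.077)
E
```

```text
clock: 6.85
position: [0.4556, 0.0221, 0.2277]
tool_rot: [-3.139, -0.003, -3.073]
force: [-0.3, 1.6, 0.2]
grip_width: 0.0385
finger_force: 0.0
clock: 7.25
position: [0.4563, 0.0282, 0.1599]
tool_rot: [-3.141, -0.001, -3.065]
force: [1.2, 0.5, 0.3]
grip_width: 0.0389
finger_force: 0.0
(array([0.5177, 0.0191, 0.0806]), np.float64(0.852)) [([0.4585, 0.0172, 0.0309], 0.55)]
go tool mm [  0.7 -14.6  75.8] rot [0.    0.002 0.   ] t 7.4
```

```bash
python3 -m jog '[[[0.5,-14,10,0,0,0,0.45],[0,0,25,0,0,0,0.45],[0,0,25,0,0,0,0.45],[0,0,15.5,0,0,0,0.45],[0,0,0,0,0,0,0.45]]]' 
python3 -m jog '[[[0,0,0,0,0,0,0],[0,0,0,0,0,0,0],[0,0,0,0,0,0,0],[0,0,0,0,0,0,0],[0,0,0,0,0,0,0]]]' 60
python3 -c "
from h import *
togo([.4576,.0139,.085],np.pi+.077)"
```

```text
clock: 7.9
position: [0.4567, 0.0144, 0.0834]
tool_rot: [-3.142, -0.001, -3.064]
force: [-0.9, -0.6, 1.2]
grip_width: 0.0381
finger_force: 0.0
clock: 8.4
position: [0.4575, 0.0145, 0.0852]
tool_rot: [3.142, 0.002, -3.064]
force: [-1.9, -0.0, 11.1]
grip_width: 0.019
finger_force: 60.3
go tool mm [-0.1 -0.6  0.2] rot [0.    0.002 0.   ] t 8.4
```

```bash
python3 -m jog '[[[0,0,-20,0,0,0,0],[0,0,-40,0,0,0,0],[0,0,-40,0,0,0,0],[0,0,-20,0,0,0,0],[0,0,0,0,0,0,0]]]' 110
python3 - <<'E'
from h import *
f=grab("top"); K=f["intrinsics"]
def bp(u,v,z=0):
    d=f["R"].T@np.linalg.inv(K)@[u,v,1]; c=-f["R"].T@f["t"]; return (c+d*(z-c[2])/d[2]).round(3)
print(bp(370.5,233), bp(370.5,229),bp(370.5,237))
cv2.imwrite("pics/blk.png",cv2.resize(f["img"][150:270,290:450,::-1],None,fx=5,fy=5,interpolation=cv2.INTER_CUBIC))
togo([.4372,-.1615,.205],np.pi+.122)
E
```

```text
clock: 8.9
position: [0.458, 0.0145, 0.2072]
tool_rot: [3.141, 0.006, -3.065]
force: [0.7, 0.8, -1.9]
grip_width: 0.0183
finger_force: 107.7
[ 0.499 -0.121  0.   ] [ 0.511 -0.121  0.   ] [ 0.486 -0.121  0.   ]
go tool mm [  33.8 -173.9    0.3] rot [ 0.     0.004 -0.045] t 8.95
```

View pics/blk.png

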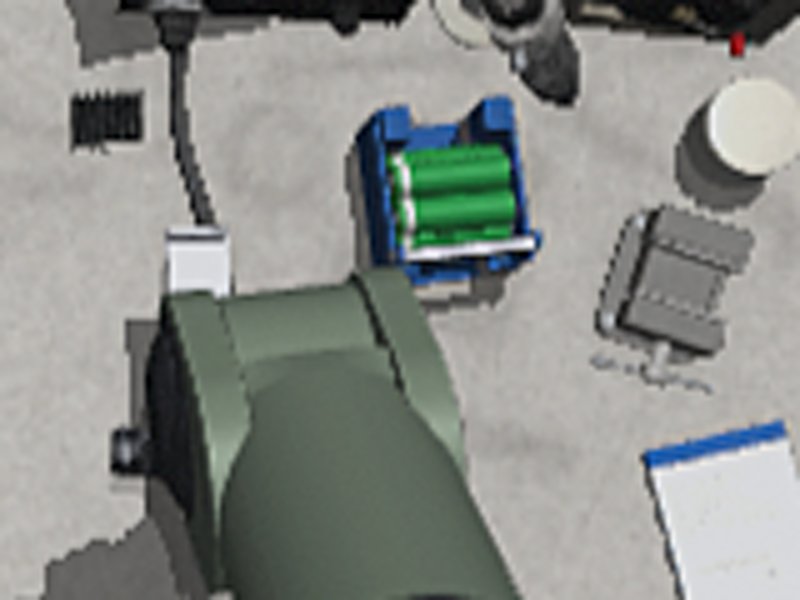

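The crop shows the bin with five cells (top pair at (455,180)), and the arm now covers the small black part. That part sits at about (0.499,-0.121), in front of the bin's mouth, so I'll measure it in the earlier wrist picture.

```bash
python3 - <<'E'
from h import *
im=cv2.imread("pics/w2.png"); T=np.array([[0,-.963,-.269,.069],[1,0,0,0],[0,-.269,.963,-.069]])
Rt=rpy([3.141,0,-3.063]); K=(325.19,283.6,209.6); p=np.array([.4321,-.1367,.3039])
def ray(u,v):
    d=np.array([u-K[1],v-K[2]]); r=np.hypot(*d); th=r/K[0]; c=np.r_[d/r*np.sin(th),np.cos(th)]
    return p+Rt@T[:,3], Rt@T[:,:3]@c
yaw=.122;
def bf(X): d=X-np.array([.596,-.142,0]); c,s=np.cos(yaw),np.sin(yaw); return np.round(np.array([c*d[0]+s*d[1],-s*d[0]+c*d[1],X[2]])*1e3,1)
g=im.max(2)[220:260,275:320]; m=(g<75).astype(np.uint8); n,l,st,ce=cv2.connectedComponentsWithStats(m)
k=1+np.argmax(st[1:,4]); ys,xs=np.where(l==k); print(st[k])
for r in range(ys.min(),ys.max()+1,2):
    x=xs[ys==r]; q=[]
    for u in (x.min()-.5,x.max()+.5):
        o,d=ray(u+275,r+220); q.append(bf(o+d*(0-o[2])/d[2])[:2].tolist())
    print(r+220,x.min()+275,x.max()+275,q)
crop=cv2.resize(im[215:265,265:330],None,fx=9,fy=9,interpolation=cv2.INTER_CUBIC); cv2.imwrite("pics/blk2.png",crop)
o,_=ray(1,1); print(o,bf(o))
E
```

```text
[ 13   8  17  20 276]
228 293 299 [[-103.3, 33.6], [-102.9, 42.1]]
230 292 302 [[-100.8, 32.3], [-100.2, 45.7]]
232 291 303 [[-98.3, 31.0], [-97.6, 46.8]]
234 291 303 [[-95.7, 30.9], [-95.0, 46.8]]
236 290 303 [[-93.1, 29.6], [-92.4, 46.7]]
238 289 303 [[-90.6, 28.3], [-89.7, 46.7]]
240 289 303 [[-88.0, 28.2], [-87.1, 46.6]]
242 288 304 [[-85.4, 26.9], [-84.4, 47.8]]
244 288 304 [[-82.7, 26.8], [-81.8, 47.7]]
246 290 304 [[-80.0, 29.1], [-79.1, 47.6]]
[ 0.3633162  -0.14215808  0.37289999] [-231.    28.2  372.9]
```

View pics/blk2.png

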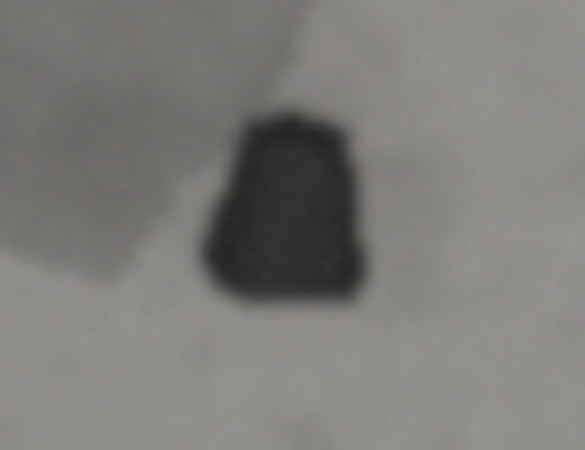

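It is a small black part about 20 mm wide. In the bin frame it lies at x -103..-80, y 27..48 mm. The ±32 mm shoulder would just clip it, so I'll enter yawed by +0.1 rad with the handle swung away, then straighten once past.

```bash
python3 -c "
from h import *
togo([.4426,-.1751,.160],np.pi+.222)"
python3 -m jog '[[[0,0,0,0,0,-0.075,0],[0,0,0,0,0,-0.074,0]]]'
python3 -c "
from h import *
togo([.4426,-.1751,.160],np.pi+.222)"
```

```text
go tool mm [  29.6 -187.9   45.3] rot [ 0.     0.004 -0.145] t 8.95
clock: 9.15
position: [0.4564, 0.0145, 0.2032]
tool_rot: [3.142, -0.001, -2.912]
force: [0.7, 0.1, -1.0]
grip_width: 0.0186
finger_force: 107.7
go tool mm [  56.5 -181.5   43.2] rot [ 0.    -0.001  0.007] t 9.15
```

```bash
python3 -m jog '[[[12,-39,0,0,0,0,0],[12,-39,0,0,0,0,0],[12,-39,10,0,0,0,0],[12,-39,20,0,0,0,0],[8,-26,13,0,0,0,0]]]'
python3 -m jog '[[[0,0,0,0,0,0,0],[0,0,0,0,0,0,0]]]'
python3 - <<'E'
from h import *
togo([.4426,-.1751,.160],np.pi+.222)
w=grab("wrist"); cv2.imwrite("pics/w5.png",w["img"][:,:,::-1])
s=w["s"]; print(s["position"],s["tool_rot"],s["force"],s["finger_force"])
z=s["position"][2]-.0852; th=s["tool_rot"][2]+np.pi
o=s["position"][:2]+.060*np.array([np.cos(th),np.sin(th)])
print("expect scoop",o,th,z,fit(w,"scoop",[*o,th],z))
for q in ["scoop_lip","scoop_shoulder","bin","bin_rails","strike_bar"]: print(q,[(np.round(d["xyz"],4).tolist(),round(d["conf"],2)) for d in bot.spot_point(q,w)][:2])
print(fitbin(w,[.596,-.142,.122]))
E
```

```text
clock: 9.65
position: [0.4418, -0.178, 0.1591]
tool_rot: [3.141, -0.002, -2.917]
force: [0.6, 0.7, -1.1]
grip_width: 0.0185
finger_force: 108.0
clock: 9.85
position: [0.4424, -0.1757, 0.1598]
tool_rot: [3.14, -0.002, -2.917]
force: [-0.2, -0.5, -1.3]
grip_width: 0.0181
finger_force: 108.0
go tool mm [-0.3  0.5 -0.2] rot [ 0.001 -0.002  0.003] t 9.85
[ 0.4424279  -0.1756573   0.15982704] [ 3.14045129e+00 -1.75901922e-03 -2.91670889e+00] [-0.21859517 -0.47196634 -1.28026359] 107.97456979751587
expect scoop [ 0.5009171  -0.16227772] 0.224883766948214 0.07462704123116554 (array([ 0.5016, -0.1615,  0.2267]), np.float64(0.626))
scoop_lip []
scoop_shoulder []
bin []
bin_rails []
strike_bar []
None
```

View pics/w5.png

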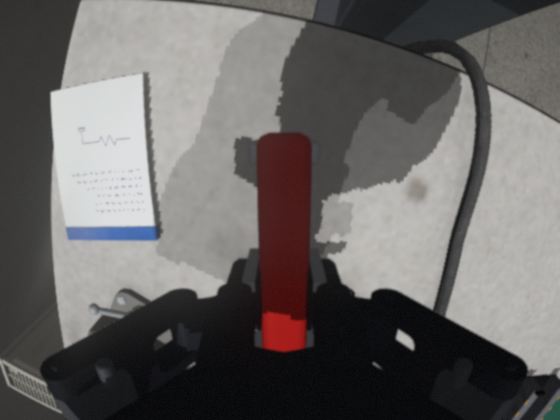

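The wrist camera now sees only the handle (285,230) and the bin is hidden, so I'll check with the fixed cameras.

```bash
python3 - <<'E'
from h import *
for c in("top","side"):
    w=grab(c); print(c)
    for q in ["scoop_lip","scoop_shoulder","scoop","bin","bin_rails","strike_bar"]: print(q,[(np.round(d["xyz"],4).tolist(),round(d["conf"],2)) for d in bot.spot_point(q,w)][:2])
    cv2.imwrite(f"pics/{c}6.png",w["img"][:,:,::-1])
    r=[fitbin(w,[.596,-.142,.122]),fitbin(w,[.594,-.140,.1])]; print(r)
a=cv2.resize(cv2.imread("pics/top6.png")[140:260,320:440],(400,400),interpolation=3);b=cv2.resize(cv2.imread("pics/side6.png")[90:190,240:340],(400,400),interpolation=3)
cv2.imwrite("pics/both6.png",np.hstack([a,b]))
E
```

```text
top
scoop_lip [([0.5736, -0.1437, 0.0882], 0.56), ([0.5056, -0.162, 0.0753], 0.44)]
scoop_shoulder [([0.4883, -0.1616, 0.0834], 0.8)]
scoop [([0.506, -0.1625, 0.0741], 0.7)]
bin [([0.598, -0.1405, -0.0027], 0.68), ([0.6202, -0.1346, 0.0617], 0.28)]
bin_rails [([0.6299, -0.1389, 0.0293], 0.84)]
strike_bar [([0.6304, -0.1367, 0.0292], 0.65), ([0.5896, -0.14, 0.0666], 0.46)]
[[(0, [0.5955, -0.1443, 0.1481], np.float64(0.674)), (1, [0.595, -0.1436, 0.1376], np.float64(0.78))], [(0, [0.5955, -0.1443, 0.1476], np.float64(0.674)), (1, [0.595, -0.1443, 0.1381], np.float64(0.782))]]
side
scoop_lip [([0.5704, -0.1461, 0.0904], 0.75)]
scoop_shoulder [([0.4913, -0.1628, 0.0888], 0.6), ([0.6495, 0.4779, -0.0019], 0.46)]
scoop [([0.5019, -0.1625, 0.0756], 0.71)]
bin [([0.5978, -0.1397, -0.0039], 0.76), ([0.4912, -0.1648, 0.0882], 0.62)]
bin_rails [([0.6318, -0.1343, 0.0331], 0.84), ([0.5914, -0.1421, 0.0684], 0.18)]
strike_bar [([0.5909, -0.14, 0.0705], 0.54)]
[[(0, [0.5953, -0.1443, 0.1236], np.float64(0.601)), (1, [0.5937, -0.1428, 0.1322], np.float64(0.655))], [(0, [0.5956, -0.1431, 0.1203], np.float64(0.6)), (1, [0.5939, -0.1432, 0.1376], np.float64(0.654))]]
```

View pics/both6.png

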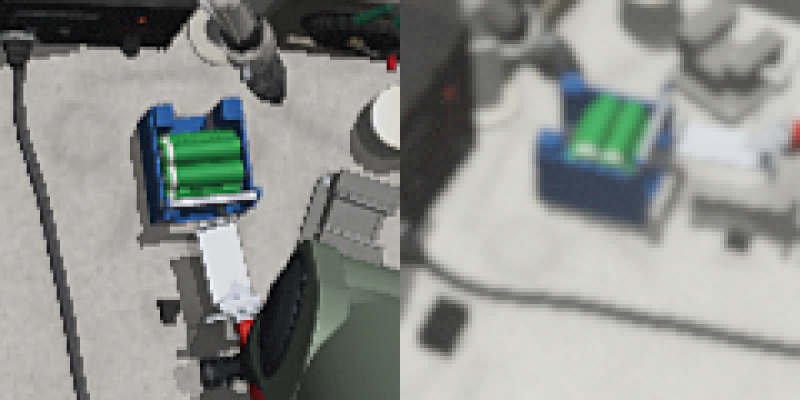

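Both views show the scoop lip in front of the mouth, with the black part beside the shoulder (left view (168,310), right view (738,238)). The lip spots agree with the hand pose to about 1 mm, so there is no droop. Bin consensus is (0.5963,-0.1415, yaw 0.13). I'll descend and start the insertion.

```bash
python3 -m jog '[[[0,0,25,0,0,0,0],[0,0,25,0,0,0,0],[0,0,13.5,0,0,0,0],[0,0,0,0,0,0,0],[0,0,0,0,0,0,0]]]'
python3 -m jog '[[[-13,-1.2,0,0,0,0,0],[-13,-1.2,0,0,0,0,0],[-12,-1.2,0,0,0,0,0],[0,0,0,0,0,0,0],[0,0,0,0,0,0,0]]]'
cat > b.py <<'E'
from h import *
# scoop pose in bin frame, and tool move to scoop-in-bin pose argv x y z yaw (mm, rad)
import sys
F={"bin":(.5963,-.1415,.130),"cradle":(.5927,.2097,-.023)}[sys.argv[1]]; G=np.array([-.060,0,.0852])
s=bot.observe(); R=rpy(s["tool_rot"])@rpy([np.pi,0,np.pi]).T; o=s["position"]-R@G
Bf=rpy([0,0,F[2]]); e=Bf.T@(o-[F[0],F[1],0]); print("scoop in",sys.argv[1],(e*1e3).round(1),Ro.from_matrix(Bf.T@R).as_euler('xyz').round(3),"F",s["force"].round(1),"M",s["moment"].round(2),"t",round(s["clock"],2),"grip",s["finger_force"].round(0))
x=list(map(float,sys.argv[2:]))
if x:
    Rt=Bf@rpy([0,0,x[3]]); p=np.array([*F[:2],0])+Bf@(np.array(x[:3])/1e3)+Rt@G; RT=Rt@rpy([np.pi,0,np.pi])
    R0=rpy(s["tool_rot"]); print("move",(R0.T@(p-s["position"])*1e3).round(1),"turn",Ro.from_matrix(R0.T@RT).as_rotvec().round(3))
E
python3 b.py bin -55 -0.5 11 0
```

```text
clock: 11.65
position: [0.4432, -0.1756, 0.0976]
tool_rot: [3.142, -0.0, -2.916]
force: [0.7, -0.9, -1.5]
grip_width: 0.0183
finger_force: 108.0
clock: 12.15
position: [0.4811, -0.1704, 0.0974]
tool_rot: [-3.142, -0.0, -2.915]
force: [-0.3, -0.3, -1.9]
grip_width: 0.0182
finger_force: 108.0Traceback (most recent call last):
  File "b.py", line 6, in <module>
    Bf=rpy([0,0,F[2]]); e=Bf.T@(o-[F[0],F[1],0]); print("scoop in",sys.argv[1],(e*1e3).round(1),Ro.from_matrix(Bf.T@R).as_euler('xyz').round(3),"F",s["force"].round(1),"M",s["moment"].round(2),"t",round(s["clock"],2),"grip",s["finger_force"].round(0))
                                                                                                                                                                                                                                ^^^^^^^^^^^^^^^^^^^^^^^
AttributeError: 'float' object has no attribute 'round'
```

```bash
sed -i 's/s\["finger_force"\].round(0)/round(s["finger_force"])/' b.py; python3 b.py bin -55 -0.5 11 0
```

```text
scoop in bin [-58.3  -7.9  12.2] [-0.     0.     0.097] F [-0.3 -0.3 -1.9] M [ 0.04 -0.01  0.03] t 12.15 grip 108
move [-4.2 12.9  1.2] turn [-0.    -0.     0.097]
```

```bash
python3 -m jog '[[[-2,6.5,0.6,0,0,0.048,0],[-2,6.5,0.6,0,0,0.049,0],[0,0,0,0,0,0,0],[0,0,0,0,0,0,0]]]'
python3 b.py bin -20 -0.5 11 0
```

```text
clock: 12.55
position: [0.482, -0.1572, 0.0962]
tool_rot: [-3.141, -0.0, -3.011]
force: [-0.4, -0.6, -2.2]
grip_width: 0.0184
finger_force: 108.0
scoop in bin [-55.4  -0.7  11. ] [-0.     0.     0.001] F [-0.4 -0.6 -2.2] M [ 0.01 -0.02 -0.06] t 12.55 grip 108
move [-35.4   0.2  -0. ] turn [-0.    -0.     0.001]
```

Now push in to x≈-5 at moderate speed, then slowly to the stop.

```bash
python3 -m jog '[[[-12,0,0,0,0,0,0],[-12,0,0,0,0,0,0],[-12,0,0,0,0,0,0],[-12,0,0,0,0,0,0],[0,0,0,0,0,0,0]]]'
python3 b.py bin 0 0 11 0
python3 -m jog '[[[-2,0,0,0,0,0,0],[-2,0,0,0,0,0,0],[-2,0,0,0,0,0,0],[0,0,0,0,0,0,0]]]'
python3 b.py bin 0 0 11 0
```

```text
clock: 13.05
position: [0.5317, -0.1503, 0.0961]
tool_rot: [-3.141, 0.001, -3.011]
force: [0.8, 0.0, -2.2]
grip_width: 0.0182
finger_force: 108.0
scoop in bin [-5.  -0.3 11. ] [-0.    -0.001  0.   ] F [ 0.8  0.  -2.2] M [-0.01  0.01  0.  ] t 13.05 grip 108
move [-5.2  0.4 -0.1] turn [-0.     0.001  0.   ]
clock: 13.45
position: [0.5358, -0.1501, 0.0962]
tool_rot: [-3.142, -0.0, -3.013]
force: [-0.5, 0.4, -2.0]
grip_width: 0.0186
finger_force: 108.0
scoop in bin [-1.1 -0.7 11. ] [-0.     0.    -0.001] F [-0.5  0.4 -2. ] M [-0.02  0.04 -0.01] t 13.45 grip 108
move [-1.1  0.7  0. ] turn [-0.    -0.    -0.001]
```

```bash
python3 -m jog '[[[-1,0.6,0,0,0,0,0],[-1,0,0,0,0,0,0],[0,0,0,0,0,0,0]]]'
python3 b.py bin 0 0 11 0
python3 -m jog '[[[-1,0,0,0,0,0,0],[-0.5,0,0,0,0,0,0],[0,0,0,0,0,0,0]]]'
python3 b.py bin 0 0 11 0
```

```text
clock: 13.75
position: [0.5362, -0.1495, 0.0958]
tool_rot: [3.141, -0.003, -3.013]
force: [-8.7, -1.7, 0.6]
grip_width: 0.0186
finger_force: 108.4
scoop in bin [-0.9 -0.2 10.4] [ 0.     0.003 -0.001] F [-8.7 -1.7  0.6] M [-0.24  1.72  0.14] t 13.75 grip 108
move [-0.6  0.1 -0.4] turn [ 0.    -0.003 -0.001]
clock: 14.05
position: [0.5364, -0.1494, 0.0955]
tool_rot: [3.141, -0.006, -3.013]
force: [-15.8, -2.4, 4.1]
grip_width: 0.0185
finger_force: 108.7
scoop in bin [-0.9 -0.1 10. ] [ 0.001  0.006 -0.002] F [-15.8  -2.4   4.1] M [-0.44  3.14  0.12] t 14.05 grip 109
move [-0.4  0.1 -0.7] turn [ 0.001 -0.006 -0.002]
```

Contact is reached with the scoop fully in. I'll release the push a little and lift the heap gently.

```bash
python3 -m jog '[[[1.5,0,0,0,0,0,0],[0.5,0,0,0,0,0,0],[0,0,-3,0,0,0,0],[0,0,-3,0,0,0,0],[0,0,-3,0,0,0,0]]]' 120
python3 b.py bin -1 0 41 0
python3 -m jog '[[[0,0,-3,0,0,0,0],[0,0,-3,0,0,0,0],[0,0,-3,0,0,0,0],[0,0,-3,0,0,0,0],[0,0,-3,0,0,0,0]]]'
python3 b.py bin -1 0 41 0
```

```text
clock: 14.55
position: [0.5362, -0.1493, 0.105]
tool_rot: [3.141, -0.002, -3.013]
force: [-7.0, -1.0, -4.1]
grip_width: 0.0184
finger_force: 117.2
scoop in bin [-0.8  0.1 19.7] [ 0.001  0.002 -0.001] F [-7.  -1.  -4.1] M [-0.22  1.53  0.12] t 14.55 grip 117
move [  0.4  -0.1 -21.2] turn [ 0.001 -0.002 -0.001]
clock: 15.05
position: [0.5364, -0.1492, 0.12]
tool_rot: [3.141, -0.002, -3.012]
force: [-5.6, -1.2, -4.4]
grip_width: 0.0183
finger_force: 117.3
scoop in bin [-0.6  0.1 34.7] [ 0.     0.002 -0.001] F [-5.6 -1.2 -4.4] M [-0.18  1.56  0.09] t 15.05 grip 117
move [ 0.6 -0.1 -6.2] turn [ 0.    -0.002 -0.001]
```

```bash
python3 -m jog '[[[0.8,0,0,0,0,0,0],[0,0,-3,0,0,0,0],[0,0,-3,0,0,0,0],[0,0,0,0,0,0,0],[0,0,0,0,0,0,0]]]'
python3 b.py bin -1 0 41 0
python3 - <<'E'
from h import *
for c in("side","top"):
    w=grab(c)
    for q in ["scoop_shoulder","scoop_lip","cell_0","strike_bar"]: print(q,[(np.round(d["xyz"],4).tolist(),round(d["conf"],2)) for d in bot.spot_point(q,w)][:5])
    cv2.imwrite(f"pics/{c}7.png",w["img"][:,:,::-1])
a=cv2.resize(cv2.imread("pics/top7.png")[140:260,320:440],(400,400),interpolation=3);b=cv2.resize(cv2.imread("pics/side7.png")[90:190,240:340],(400,400),interpolation=3)
cv2.imwrite("pics/both7.png",np.hstack([a,b]))
E
```

```text
clock: 15.55
position: [0.5368, -0.1493, 0.1264]
tool_rot: [-3.141, 0.001, -3.012]
force: [-0.1, 0.7, -4.3]
grip_width: 0.0186
finger_force: 117.3
scoop in bin [ 0.1 -0.1 41.3] [-0.    -0.001 -0.001] F [-0.1  0.7 -4.3] M [0.05 0.31 0.03] t 15.55 grip 117
move [1.  0.  0.2] turn [-0.     0.001 -0.001]
scoop_shoulder [([0.5998, -0.1419, -0.0], 0.57), ([0.5844, -0.1421, 0.055], 0.55)]
scoop_lip [([0.6525, 0.4761, 0.0017], 0.37)]
cell_0 [([0.6248, -0.1368, 0.0743], 0.54), ([0.6084, -0.1386, 0.0524], 0.5), ([0.6388, -0.1382, 0.0713], 0.48), ([0.6516, -0.1343, 0.0576], 0.38), ([0.4115, 0.3878, 0.0041], 0.17)]
strike_bar [([0.5918, -0.1438, 0.0692], 0.47), ([0.4105, 0.383, 0.0006], 0.28)]
scoop_shoulder [([0.5861, -0.1406, 0.0508], 0.68)]
scoop_lip [([0.6681, -0.1278, 0.0553], 0.46), ([0.6515, 0.4731, -0.0003], 0.4)]
cell_0 [([0.6525, -0.1339, 0.0546], 0.59), ([0.6209, -0.1346, 0.0768], 0.57), ([0.6435, -0.135, 0.074], 0.53), ([0.6078, -0.1411, 0.0504], 0.44)]
strike_bar [([0.5873, -0.1404, 0.0676], 0.43)]
```

View pics/both7.png

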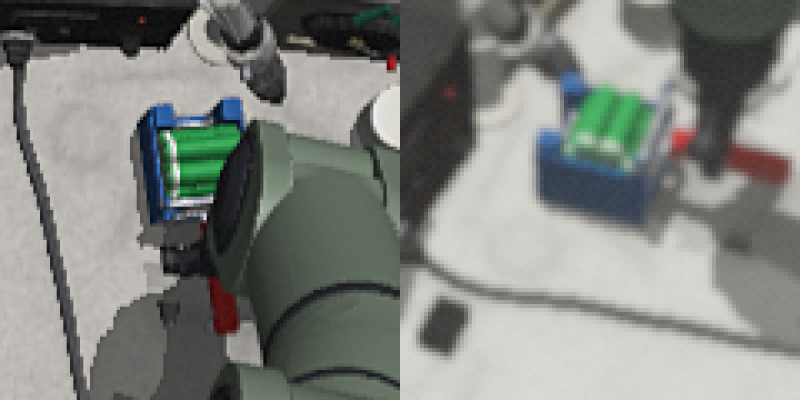

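Both views show the heap lifted with the scoop in the bin and all five cells in place. Next I'll draw out slowly under the bar at underside z≈40.7 mm.

```bash
python3 -m jog '[[[1,0,0.6,0,0,0,0],[3,0,0,0,0,0,0],[3,0,0,0,0,0,0],[3,0,0,0,0,0,0],[3,0,0,0,0,0,0]]]'
python3 b.py bin -40 0 40.7 0
python3 -m jog '[[[3,0,0,0,0,0,0],[3,0,0,0,0,0,0],[3,0,0,0,0,0,0],[3,0,0,0,0,0,0],[3,0,0,0,0,0,0]]]'
python3 b.py bin -40 0 40.7 0
python3 -m jog '[[[3,0,0,0,0,0,0],[3,0,0,0,0,0,0],[3,0,0,0,0,0,0],[3,0,0,0,0,0,0],[0,0,0,0,0,0,0]]]'
python3 b.py bin -100 0 40.7 0
```

```text
clock: 16.55
position: [0.5232, -0.1511, 0.1256]
tool_rot: [-3.142, -0.0, -3.013]
force: [0.1, -0.1, -3.5]
grip_width: 0.018
finger_force: 117.4
scoop in bin [-13.7  -0.1  40.4] [-0.     0.    -0.001] F [ 0.1 -0.1 -3.5] M [-0.03  0.25 -0.  ] t 16.55 grip 117
move [26.3  0.  -0.3] turn [-0.    -0.    -0.001]
clock: 17.05
position: [0.5084, -0.153, 0.1256]
tool_rot: [-3.142, -0.0, -3.012]
force: [-0.4, -0.5, -5.3]
grip_width: 0.0183
finger_force: 117.5
scoop in bin [-28.6  -0.   40.4] [-0.     0.    -0.001] F [-0.4 -0.5 -5.3] M [-0.04  0.2   0.02] t 17.05 grip 118
move [11.4 -0.  -0.3] turn [-0.    -0.    -0.001]
clock: 17.55
position: [0.4964, -0.1546, 0.1256]
tool_rot: [-3.142, -0.0, -3.013]
force: [1.1, -0.1, -3.9]
grip_width: 0.0182
finger_force: 117.6
scoop in bin [-40.7  -0.1  40.4] [-0.     0.    -0.001] F [ 1.1 -0.1 -3.9] M [-0.04  0.23  0.04] t 17.55 grip 118
move [59.3 -0.  -0.3] turn [-0.    -0.    -0.001]
```

```bash
python3 -m jog '[[[3,0,0,0,0,0,0],[3,0,0,0,0,0,0],[3,0,0,0,0,0,0],[3,0,0,0,0,0,0],[3,0,0,0,0,0,0]]]'
python3 -m jog '[[[3,0,0,0,0,0,0],[3,0,0,0,0,0,0],[3,0,0,0,0,0,0],[3,0,0,0,0,0,0],[3,0,0,0,0,0,0]]]'
python3 b.py bin -100 0 40.7 0
python3 -m jog '[[[4,0,0,0,0,0,0],[4,0,0,0,0,0,0],[4,0,0,0,0,0,0],[4,0,0,0,0,0,0],[4,0,0,0,0,0,0]]]'
python3 -m jog '[[[4,0,0,0,0,0,0],[4,0,0,0,0,0,0],[4,0,0,0,0,0,0],[0,0,0,0,0,0,0]]]'
python3 b.py bin -100 0 40.7 0
python3 - <<'E'
from h import *
for c in("side","top"):
    w=grab(c)
    for q in ["scoop_shoulder","scoop_lip","cell_0","strike_bar"]: print(q,[(np.round(d["xyz"],4).tolist(),round(d["conf"],2)) for d in bot.spot_point(q,w)][:6])
    cv2.imwrite(f"pics/{c}8.png",w["img"][:,:,::-1])
a=cv2.resize(cv2.imread("pics/top8.png")[140:260,320:440],(400,400),interpolation=3);b=cv2.resize(cv2.imread("pics/side8.png")[90:190,240:340],(400,400),interpolation=3)
cv2.imwrite("pics/both8.png",np.hstack([a,b]))
E
```

```text
clock: 18.05
position: [0.4816, -0.1565, 0.1256]
tool_rot: [-3.142, -0.0, -3.013]
force: [0.1, 0.1, -3.7]
grip_width: 0.0183
finger_force: 117.6
clock: 18.55
position: [0.4668, -0.1584, 0.1256]
tool_rot: [-3.142, 0.0, -3.013]
force: [-0.3, -0.3, -2.4]
grip_width: 0.0183
finger_force: 117.7
scoop in bin [-70.6  -0.1  40.4] [-0.    -0.    -0.001] F [-0.3 -0.3 -2.4] M [-0.04  0.13  0.  ] t 18.55 grip 118
move [29.4 -0.  -0.3] turn [-0.     0.    -0.001]
clock: 19.05
position: [0.4468, -0.161, 0.1256]
tool_rot: [-3.142, -0.0, -3.012]
force: [1.0, -0.6, -2.5]
grip_width: 0.0183
finger_force: 117.7
clock: 19.45
position: [0.4347, -0.1626, 0.1256]
tool_rot: [3.142, -0.0, -3.013]
force: [-0.2, -0.2, -3.1]
grip_width: 0.0183
finger_force: 117.7
scoop in bin [-103.    -0.    40.4] [ 0.     0.    -0.001] F [-0.2 -0.2 -3.1] M [-0.05  0.19 -0.01] t 19.45 grip 118
move [-3.  -0.  -0.3] turn [ 0.    -0.    -0.001]
scoop_shoulder [([0.5575, 0.3913, -0.0009], 0.58), ([0.4809, -0.1568, 0.0528], 0.51)]
scoop_lip [([0.5642, -0.1448, 0.0503], 0.76)]
cell_0 [([0.5292, -0.1506, 0.0512], 0.65), ([0.6336, -0.1324, 0.0445], 0.61), ([0.5531, -0.1455, 0.0577], 0.52), ([0.5049, -0.1531, 0.0526], 0.51), ([0.65, -0.1351, 0.0408], 0.45)]
strike_bar [([0.5937, -0.1408, 0.0689], 0.45)]
scoop_shoulder [([0.4839, -0.1506, 0.0517], 0.55), ([0.5656, -0.1447, 0.0546], 0.16)]
scoop_lip [([0.6525, -0.1292, 0.0414], 0.67), ([0.5004, -0.1538, 0.0406], 0.65), ([0.5695, -0.1409, 0.0547], 0.46), ([0.6796, -0.323, -0.0002], 0.23)]
cell_0 [([0.5124, -0.1527, 0.0491], 0.62), ([0.6328, -0.1347, 0.0448], 0.6), ([0.533, -0.1497, 0.0571], 0.55), ([0.5558, -0.147, 0.0548], 0.44), ([0.6525, -0.1303, 0.0412], 0.42), ([0.4379, -0.1628, 0.0756], 0.3)]
strike_bar [([0.5927, 0.2109, 0.0006], 0.59), ([0.5886, -0.1403, 0.064], 0.46)]
```

View pics/both8.png

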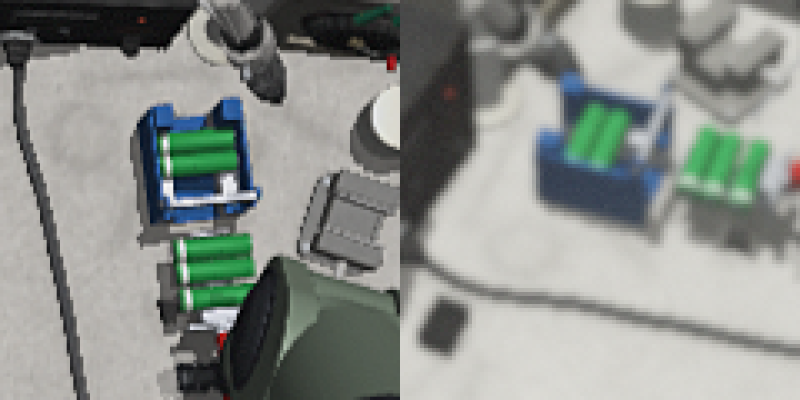

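The views show three cells level on the scoop (left view (215,270)) and two back in the bin (left view (198,152)). That is 11 pictures viewed, one over the allowance of 10. I'll work by numbers only from here. Next I'll lift, turn and carry smoothly to the cradle.

```bash
python3 -m jog '[[[0,0,-5,0,0,0.02,0],[0,0,-9,0,0,0.035,0],[0,0,-9,0,0,0.043,0],[0,0,-9,0,0,0.035,0],[0,0,-5,0,0,0.02,0]]]'
python3 b.py cradle 0 0 70 0
```

```text
clock: 20.45
position: [0.4356, -0.1625, 0.1638]
tool_rot: [-3.141, 0.001, 3.115]
force: [-0.7, 0.3, -2.9]
grip_width: 0.0181
finger_force: 117.7
scoop in cradle [ -88.4 -376.    78.6] [-0.    -0.001 -0.003] F [-0.7  0.3 -2.9] M [ 0.    0.19 -0.  ] t 20.45 grip 118
move [-87.3 376.    8.6] turn [-0.     0.001 -0.003]
```

```bash
python3 -m jog '[[[-1.2,5,0,0,0,0,0],[-2.3,10,0,0,0,0,0],[-3.5,15,0,0,0,0,0],[-4.6,20,0,0,0,0,0],[-5.3,23,0,0,0,0,0]]]'
python3 -m jog '[[[-5.3,23,0,0,0,0,0],[-5.3,23,0,0,0,0,0],[-5.3,23,0,0,0,0,0],[-5.3,23,0,0,0,0,0],[-5.3,23,0,0,0,0,0]]]'
python3 -m jog '[[[-5.3,23,0,0,0,0,0],[-5.3,23,0,0,0,0,0],[-5.3,23,0,0,0,0,0],[-5.3,23,0,0,0,0,0],[-5.3,23,0,0,0,0,0]]]'
python3 -m jog '[[[-5.3,23,0,0,0,0,0],[-4.4,19,0,0,0,0,0],[-3.5,15,0,0,0,0,0],[-2.3,10,0,0,0,0,0],[-1.4,6,0,0,0,0,0]]]'
python3 -m jog '[[[0,0,0,0,0,0,0],[0,0,0,0,0,0,0],[0,0,0,0,0,0,0]]]'
python3 b.py cradle 0 0 60 0
python3 - <<'E'
from h import *
for c in("side","top"):
    w=grab(c); cv2.imwrite(f"pics/{c}9.png",w["img"][:,:,::-1])
    for q in ["scoop_shoulder","scoop_lip","scoop","cell_0","cradle"]: print(q,[(np.round(d["xyz"],4).tolist(),round(d["conf"],2)) for d in bot.spot_point(q,w)][:5])
    print(fit(w,"cradle",[.5927,.2097,-.023]))
E
```

```text
clock: 20.95
position: [0.4516, -0.0891, 0.1616]
tool_rot: [-3.142, -0.006, 3.117]
force: [-24.0, -7.3, -1.8]
grip_width: 0.0182
finger_force: 119.3
clock: 21.45
position: [0.483, 0.0264, 0.1621]
tool_rot: [3.142, -0.001, 3.119]
force: [0.4, -0.1, -2.6]
grip_width: 0.0186
finger_force: 118.6
clock: 21.95
position: [0.512, 0.1407, 0.162]
tool_rot: [-3.141, -0.001, 3.119]
force: [0.0, -0.3, -3.2]
grip_width: 0.0183
finger_force: 118.6
clock: 22.45
position: [0.531, 0.212, 0.1624]
tool_rot: [-3.141, -0.0, 3.118]
force: [0.5, -1.2, -3.0]
grip_width: 0.0183
finger_force: 118.6
clock: 22.75
position: [0.531, 0.2105, 0.1626]
tool_rot: [-3.141, -0.0, 3.117]
force: [-0.1, 0.4, -3.3]
grip_width: 0.0184
finger_force: 118.6
scoop in cradle [-1.7 -0.8 77.4] [-0.     0.    -0.002] F [-0.1  0.4 -3.3] M [-0.02  0.14  0.02] t 22.75 grip 119
move [-1.7  0.7 17.4] turn [-0.    -0.    -0.002]
scoop_shoulder [([0.6477, 0.1979, 0.0911], 0.62), ([0.5765, 0.2111, 0.0918], 0.61)]
scoop_lip []
scoop []
cell_0 [([0.6021, 0.2005, 0.088], 0.72), ([0.6485, 0.1947, 0.0922], 0.6), ([0.6242, 0.1993, 0.0895], 0.42)]
cradle [([0.4564, 0.6694, 0.0015], 0.81), ([0.5947, 0.2098, -0.0025], 0.73), ([0.4489, 0.5309, 0.0026], 0.59)]
(array([ 0.5898,  0.2151, -0.073 ]), np.float64(0.588))
scoop_shoulder [([0.589, -0.1407, 0.0653], 0.55)]
scoop_lip []
scoop [([0.5983, -0.1426, -0.0024], 0.36)]
cell_0 [([0.6524, -0.1303, 0.0404], 0.7), ([0.6331, -0.1335, 0.0437], 0.66)]
cradle [([0.457, 0.6652, 0.0036], 0.73), ([0.6539, -0.1328, 0.0422], 0.27)]
(array([ 0.5971,  0.211 , -0.0406]), np.float64(0.029))
```

A 24 N bump registered at t≈20.9: the lip must have brushed the bin's left post. I'll check for in-hand slip by comparing the handle in the wrist view with the earlier one, and check where the cells lie on the scoop.

```bash
cat >> h.py <<'E'
def red(im):
    h=cv2.cvtColor(im,cv2.COLOR_BGR2HSV); m=(((h[...,0]<8)|(h[...,0]>172))&(h[...,1]>140)&(h[...,2]>50)).astype(np.uint8)
    n,l,st,ce=cv2.connectedComponentsWithStats(m[:, 200:380]); k=1+np.argmax(st[1:,4]); m=l==k
    o=[]
    for r in (150,170,190,210,230):
        x=np.where(m[r])[0]; o.append((x.min()+200,x.max()+200) if len(x) else None)
    return st[k].tolist(),o
a=np.linspace(0,2*np.pi,24)
M["cell"]=[np.array([[10.5*np.cos(t),y,10.5*np.sin(t)] for t in a for y in(-35,35)])/1e3]
def cells(f,z,near,yaw):
    K={}
    for d in bot.trace("cell_0",f):
        R=d["region"].astype(float)
        if R.sum()<40: continue
        best=None
        for p in near:
            q=np.array([*p,yaw])/[.01,.01,.1]; L=lambda u:1-np.minimum(R,v:=render(f,"cell",u*[.01,.01,.1],z)).sum()/np.maximum(R,v).sum()
            if L(q)>.9: continue
            r=minimize(L,q,method="Nelder-Mead",options=dict(initial_simplex=q+np.array([[0,0,0],[.5,0,0],[0,.5,0],[0,0,.6]]),xatol=.005,fatol=1e-4,maxiter=120))
            if best is None or r.fun<best.fun: best=r
        if best is not None: print("cell",round(d["conf"],2),(best.x*[.01,.01,.1]).round(4),round(1-best.fun,3),int(R.sum()))
E
python3 - <<'E'
from h import *
print("before",red(cv2.imread("pics/w5.png")))
w=grab("wrist"); cv2.imwrite("pics/w9.png",w["img"][:,:,::-1]); print("now",red(cv2.imread("pics/w9.png")))
f=grab("side"); cells(f,.091,[(.602,.205),(.624,.205),(.647,.205)],-.023)
for d in bot.trace("scoop",f): print("scoop",round(d["conf"],2),d["region"].sum())
print(fit(f,"scoop",[.591,.209,-.025],.0774))
E
```

```text
before ([60, 134, 51, 219, 9794], [(np.int64(267), np.int64(310)), (np.int64(261), np.int64(309)), (np.int64(263), np.int64(309)), (np.int64(264), np.int64(309)), (np.int64(261), np.int64(308))])
now ([58, 132, 53, 221, 9953], [(np.int64(262), np.int64(309)), (np.int64(261), np.int64(308)), (np.int64(262), np.int64(307)), (np.int64(265), np.int64(307)), (np.int64(263), np.int64(306))])
cell 0.69 [ 0.6244  0.2019 -0.0832] 0.847 147
cell 0.62 [ 0.604   0.2083 -0.0616] 0.73 129
cell 0.55 [ 0.645   0.2    -0.0786] 0.715 122
scoop 0.68 278
(array([ 0.591 ,  0.2104, -0.0278]), np.float64(0.369))
```

The handle slipped only about 1 mm in the hand, but the cells moved about 5 to 8 mm toward -y. I'll bias the scoop +2 mm in y, which is still inside the gap, and lower.

```bash
python3 -m jog '[[[-1,1,4,0,0,0,0],[-1,1,8,0,0,0,0],[-0.7,0.7,8,0,0,0,0],[0,0,8,0,0,0,0],[0,0,5,0,0,0,0]]]'
python3 -m jog '[[[0,0,0,0,0,0,0],[0,0,0,0,0,0,0]]]'
python3 b.py cradle 1 2 34 0
python3 - <<'E'
from h import *
f=grab("side"); z=bot.observe()["position"][2]-.0852+.0135; print(z); cells(f,z,[(.602,.207),(.624,.207),(.647,.207)],-.023)
for q in ["cell_0","scoop_shoulder","cradle"]: print(q,[(np.round(d["xyz"],4).tolist(),round(d["conf"],2)) for d in bot.spot_point(q,f)][:5])
E
```

```text
clock: 24.2
position: [0.5335, 0.2138, 0.1284]
tool_rot: [-3.141, -0.001, 3.118]
force: [0.0, -0.7, -3.2]
grip_width: 0.0182
finger_force: 118.6
clock: 24.4
position: [0.5338, 0.2139, 0.1295]
tool_rot: [-3.141, -0.0, 3.118]
force: [0.3, -0.4, -3.1]
grip_width: 0.0182
finger_force: 118.6
scoop in cradle [ 1.   2.8 44.3] [-0.     0.    -0.001] F [ 0.3 -0.4 -3.1] M [0.01 0.19 0.  ] t 24.4 grip 119
move [ 0.  -0.8 10.3] turn [-0.    -0.    -0.001]
0.0580601202919631
cell 0.66 [ 0.6065  0.2084 -0.0487] 0.828 146
cell 0.56 [ 0.6276  0.2043 -0.0807] 0.883 149
cell_0 [([0.6287, 0.2048, 0.0549], 0.52), ([0.65, 0.2016, 0.0583], 0.44)]
scoop_shoulder [([0.5788, 0.2121, 0.0567], 0.86), ([0.5348, 0.2124, 0.0765], 0.43)]
cradle [([0.5922, 0.2088, -0.0043], 0.86), ([0.4531, 0.5279, 0.0031], 0.68), ([0.4544, 0.6707, 0.0014], 0.57)]
```

```bash
python3 -m jog '[[[0,-0.6,4,0,0,0,0],[0,0,4,0,0,0,0],[0,0,4,0,0,0,0],[0,0,3,0,0,0,0],[0,0,2,0,0,0,0]]]'
python3 b.py cradle 1 2 11 0
python3 -m jog '[[[0,0,3,0,0,0,0],[0,0,4,0,0,0,0],[0,0,4,0,0,0,0],[0,0,4,0,0,0,0],[0,0,0,0,0,0,0]]]'
python3 b.py cradle 1 2 11 0
```

```text
clock: 25.15
position: [0.5338, 0.2134, 0.1122]
tool_rot: [-3.142, -0.0, 3.118]
force: [0.9, -0.1, -1.6]
grip_width: 0.0181
finger_force: 118.9
scoop in cradle [ 1.   2.2 27. ] [-0.     0.    -0.001] F [ 0.9 -0.1 -1.6] M [ 0.01  0.01 -0.01] t 25.15 grip 119
move [ 0.  -0.3 16. ] turn [-0.    -0.    -0.001]
clock: 25.65
position: [0.5335, 0.2133, 0.097]
tool_rot: [-3.141, -0.001, 3.118]
force: [-0.1, -1.2, -1.4]
grip_width: 0.0181
finger_force: 118.9
scoop in cradle [ 0.7  2.1 11.7] [-0.     0.001 -0.001] F [-0.1 -1.2 -1.4] M [-0.01  0.04  0.01] t 25.65 grip 119
move [-0.2 -0.2  0.8] turn [-0.    -0.001 -0.001]
```

The load has been transferred: the tool now carries only the scoop's weight. Draw out.

```bash
python3 -m jog '[[[4,-0.5,0,0,0,0,0],[6,-0.5,0,0,0,0,0],[7,0,0,0,0,0,0],[7,0,0,0,0,0,0],[7,0,0,0,0,0,0]]]'
python3 b.py cradle
python3 -m jog '[[[8,0,0,0,0,0,0],[8,0,0,0,0,0,0],[8,0,0,0,0,0,0],[8,0,0,0,0,0,0],[8,0,0,0,0,0,0]]]'
python3 b.py cradle
python3 -m jog '[[[9,0,0,0,0,0,0],[9,0,0,0,0,0,0],[9,0,0,0,0,0,0],[8,0,0,0,0,0,0],[0,0,0,0,0,0,0]]]'
python3 b.py cradle
python3 - <<'E'
from h import *
for c in("side","top"):
    f=grab(c); cells(f,.0405,[(.602,.207),(.624,.207),(.647,.207)],-.05)
    for q in ["cell_0","scoop_lip","cradle"]: print(q,[(np.round(d["xyz"],4).tolist(),round(d["conf"],2)) for d in bot.spot_point(q,f)][:6])
E
```

```text
clock: 26.15
position: [0.502, 0.2132, 0.0977]
tool_rot: [3.142, -0.0, 3.118]
force: [0.2, -0.1, -1.3]
grip_width: 0.0178
finger_force: 118.9
scoop in cradle [-30.8   1.4  12.5] [ 0.     0.    -0.001] F [ 0.2 -0.1 -1.3] M [0.04 0.07 0.02] t 26.15 grip 119
clock: 26.65
position: [0.4621, 0.2141, 0.0976]
tool_rot: [-3.142, 0.0, 3.118]
force: [-0.6, 0.1, -1.4]
grip_width: 0.0182
finger_force: 118.9
scoop in cradle [-70.7   1.3  12.4] [-0.    -0.    -0.001] F [-0.6  0.1 -1.4] M [ 0.01  0.03 -0.07] t 26.65 grip 119
clock: 27.15
position: [0.4267, 0.215, 0.0976]
tool_rot: [-3.141, -0.001, 3.118]
force: [0.7, -0.1, -1.3]
grip_width: 0.0182
finger_force: 118.9
scoop in cradle [-106.2    1.4   12.3] [-0.     0.001 -0.   ] F [ 0.7 -0.1 -1.3] M [-0.03  0.02  0.03] t 27.15 grip 119
cell 0.45 [ 0.6061  0.2036 -0.0703] 0.888 168
cell 0.44 [ 0.6282  0.2025 -0.0568] 0.851 140
cell 0.41 [ 0.6486  0.2024 -0.0604] 0.858 155
cell_0 [([0.6289, 0.2067, 0.0411], 0.56), ([0.6496, -0.1377, 0.0392], 0.55), ([0.6074, 0.2039, 0.0399], 0.51), ([0.6493, 0.2009, 0.0444], 0.5), ([0.6331, -0.1342, 0.0413], 0.42)]
scoop_lip [([0.5569, 0.2111, 0.0247], 0.93), ([0.6485, 0.202, 0.043], 0.33)]
cradle [([0.4478, 0.5293, 0.0042], 0.88), ([0.4517, 0.6674, -0.0009], 0.85), ([0.5946, 0.211, -0.0039], 0.65), ([0.4099, 0.3869, 0.0013], 0.65)]
cell 0.71 [ 0.6491  0.198  -0.0611] 0.859 143
cell 0.67 [ 0.628   0.1999 -0.0782] 0.908 163
cell 0.45 [ 0.6061  0.2017 -0.108 ] 0.846 145
cell_0 [([0.6358, -0.1335, 0.0438], 0.72), ([0.6512, 0.2033, 0.0396], 0.63), ([0.6096, 0.2039, 0.0397], 0.59), ([0.628, 0.2024, 0.0428], 0.43)]
scoop_lip [([0.5568, 0.2136, 0.0215], 0.44)]
cradle [([0.5954, 0.2091, 0.0007], 0.86), ([0.4473, 0.5318, 0.0036], 0.58), ([0.4564, 0.6669, -0.001], 0.57), ([0.6499, 0.1983, 0.0415], 0.25), ([0.6518, -0.132, 0.043], 0.21)]
```

All three cells rest at z≈0.04 on the cradle rails, with the ends on both rails. Next I'll set the scoop down on free table at about y=0.11.

```bash
python3 -m jog '[[[2,-15,-8,0,0,0,0],[2,-25,-5,0,0,0,0],[0,-30,0,0,0,0,0],[0,-25,0,0,0,0,0],[0,-10,0,0,0,0,0]]]'
python3 -m jog '[[[0,0,8,0,0,0,0],[0,0,8,0,0,0,0],[0,0,5,0,0,0,0],[0,0,2,0,0,0,0],[0,0,0,0,0,0,0]]]'
python3 b.py cradle
```

```text
clock: 28.15
position: [0.4209, 0.1072, 0.111]
tool_rot: [-3.141, -0.0, 3.115]
force: [0.4, 0.2, -1.6]
grip_width: 0.0183
finger_force: 118.9
clock: 28.65
position: [0.4211, 0.1106, 0.0872]
tool_rot: [-3.142, -0.001, 3.119]
force: [-0.1, 0.5, -0.1]
grip_width: 0.0181
finger_force: 119.3
scoop in cradle [-109.3 -103.     1.9] [-0.     0.001  0.   ] F [-0.1  0.5 -0.1] M [ 0.21 -0.09  0.06] t 28.65 grip 119
```

```bash
python3 -m jog '[[[0,0,1,0,0,0,0],[0,0,0.5,0,0,0,0],[0,0,0,0,0,0,0]]]'
python3 b.py cradle
python3 -m jog '[[[0,0,0,0,0,0,0.15],[0,0,0,0,0,0,0.3],[0,0,0,0,0,0,0.45],[0,0,0,0,0,0,0.45],[0,0,0,0,0,0,0.45]]]' 40
python3 b.py cradle
```

```text
clock: 28.95
position: [0.4213, 0.1102, 0.0863]
tool_rot: [3.141, 0.0, 3.118]
force: [-2.1, 1.7, 3.6]
grip_width: 0.0184
finger_force: 119.6
scoop in cradle [-109.  -103.4    1.1] [ 0.    -0.    -0.001] F [-2.1  1.7  3.6] M [ 0.35 -0.21  0.14] t 28.95 grip 120
clock: 29.45
position: [0.4213, 0.1099, 0.086]
tool_rot: [-3.141, -0.0, 3.118]
force: [0.1, -0.1, 0.1]
grip_width: 0.0384
finger_force: 0.0
scoop in cradle [-109.1 -103.8    0.8] [-0.     0.    -0.001] F [ 0.1 -0.1  0.1] M [ 0.03 -0.01 -0.03] t 29.45 grip 0
```

Released. I'll retreat upward and verify everything.

```bash
python3 -m jog '[[[0,0,-15,0,0,0,0.45],[0,0,-40,0,0,0,0.45],[0,0,-50,0,0,0,0.45],[0,0,-50,0,0,0,0.45],[0,0,-30,0,0,0,0.45]]]'
python3 -m jog '[[[30,-30,0,0,0,0,0.45],[20,-40,0,0,0,0,0.45],[0,-40,0,0,0,0,0.45],[0,0,0,0,0,0,0.45],[0,0,0,0,0,0,0.45]]]'
python3 - <<'E'
from h import *
for c in("side","top"):
    f=grab(c); print(c); cells(f,.0405,[(.606,.203),(.628,.203),(.649,.203),(.634,-.134),(.652,-.132)],-.05)
    print("scoop",fit(f,"scoop",[.481,.109,-.024]))
    for q in ["cell_0","scoop_lip","scoop_shoulder","heatsink","notepad","marker"]: print(q,[(np.round(d["xyz"],4).tolist(),round(d["conf"],2)) for d in bot.spot_point(q,f)][:6])
    cv2.imwrite(f"pics/{c}10.png",f["img"][:,:,::-1])
s=bot.observe(); print(s["clock"],s["force"])
E
```

```text
clock: 29.95
position: [0.4216, 0.1099, 0.2744]
tool_rot: [3.14, 0.003, 3.117]
force: [0.6, 1.3, -0.8]
grip_width: 0.0382
finger_force: 0.0
clock: 30.45
position: [0.3687, 0.0008, 0.2712]
tool_rot: [3.141, 0.0, 3.116]
force: [-0.3, 0.0, 0.6]
grip_width: 0.0384
finger_force: 0.0
side
cell 0.71 [ 0.6059  0.2042 -0.0601] 0.842 138
cell 0.61 [ 0.6326 -0.1362  0.0072] 0.513 66
cell 0.57 [ 0.653  -0.1443  0.1779] 0.586 72
cell 0.48 [ 0.6281  0.2054 -0.0517] 0.788 128
scoop (array([ 0.4794,  0.1097, -0.0152]), np.float64(0.905))
cell_0 [([0.6091, 0.2044, 0.04], 0.67), ([0.651, 0.1986, 0.0425], 0.63), ([0.6267, 0.2052, 0.04], 0.61)]
scoop_lip [([0.5511, 0.1062, 0.0116], 0.69)]
scoop_shoulder [([0.4697, 0.1105, 0.0103], 0.78)]
heatsink [([0.6848, 0.0652, -0.0019], 0.55)]
notepad []
marker [([0.4153, 0.3857, 0.0043], 0.49)]
top
cell 0.74 [ 0.6305 -0.1362  0.1272] 0.792 137
cell 0.73 [ 0.649   0.1972 -0.0741] 0.872 148
cell 0.7 [ 0.6516 -0.1369  0.1136] 0.849 157
cell 0.55 [ 0.6283  0.2037 -0.0973] 0.853 146
cell 0.45 [ 0.6071  0.2016 -0.0993] 0.84 153
scoop (array([ 0.4807,  0.1065, -0.0252]), np.float64(0.861))
cell_0 [([0.6521, 0.2015, 0.0425], 0.69), ([0.6088, 0.2009, 0.0398], 0.54), ([0.6309, 0.1995, 0.0444], 0.52), ([0.6334, -0.1343, 0.0402], 0.52), ([0.6564, -0.1323, 0.0397], 0.49)]
scoop_lip [([0.5538, 0.1062, 0.0124], 0.95)]
scoop_shoulder [([0.4734, 0.1094, 0.0078], 0.83), ([0.4873, 0.1081, -0.0011], 0.31)]
heatsink [([0.686, 0.0663, 0.0004], 0.61)]
notepad [([0.4291, -0.323, -0.005], 0.9)]
marker [([0.4104, 0.3829, 0.0009], 0.56)]
31.35 [-0.37861452 -0.04235756  0.70695554]
```

Three cells lie in the cradle, two are back in the bin, and the scoop is flat on the table. The heatsink, notepad and marker still show at their places. I'm handing in.

```bash
python3 -c "
from workcell import bot
print(bot.job_done())"
```

```text
the job is handed in; nothing more can be done
None
```

I handed the job in at about 31 s: three cells rest across the cradle rails (about 6 mm off centre in y, the lip-side one nearer 10 mm), two are back in the bin and the empty scoop lies flat on the table clear of both; on the way a load bumped the bin's post at about 24 N, which shifted the cells, and I viewed 11 pictures, one over the limit of 10.

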